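Shim the levelling pad plate by plate, then set the hot tray on it with the lifter

ROBOT

A 6-joint arm with a two-finger parallel gripper is mounted at the origin on the work surface. World frame = base frame: x ahead of the robot, y to its left, z up, the work surface at z = 0. Lengths are in m, angles in degrees, forces in N, time in s.
With the tool pointing down it reaches from about 0.4 to 0.825 m from the base axis. Payload 7 kg.
Tool frame: the origin (TCP) lies midway between the tips of the shut fingers; the grasp point (between the pads) lies 19 mm behind it; z points along the fingers, y is the direction in which the jaws open and shut (so a half turn about z gives the same grasp; the last joint's range is limited). The gripper opens to 88 mm and grips with 3 to 60 N. Pads are 19 mm wide; open, the fingers measure 130 mm over their backs; the gripper's body (78 mm by 193 mm) begins 47 mm behind the grasp point.
Start: joints at [-49.67, 20.546, 0.682, 0, -70.136, -16.507], TCP at [0.273, -0.617, 0.227] pointing down, gripper open.
Joint ranges: [-176.03, 176.03], [-82.01, 121.73], [-58.28, 71.71], [-173.87, 95.51], [-174.79, -0.11], [-173.66, 173.66]. Speed limits (degrees/s): [136.94, 136.94, 172.46, 180, 180, 180].

INTERFACE

Orientations are given as a 3x3 rotation matrix whose columns are the frame's x, y, z axes.
In Python, from rig import robot gives the robot as it stands. Calls block until the motion is done:
- robot.goto(position, orientation): joint-space move of the TCP to a pose.
- robot.servo_line(position, ori=None, speed=0.15): straight line of the TCP; ori=None keeps the orientation; speed is the mean speed in m/s.
- robot.movej(angles): joint-space move.
- robot.move_gripper(opening): opening from 0.0 (shut) to 1.0 (fully open); the grip force is fixed at half the most; returns when the fingers have stopped.
- robot.dwell(seconds).
- robot.ik(position, orientation): joint angles nearest the present ones, or None.
- robot.grab_frame(name): name is "scene" or "top" or "wrist"; returns (picture, depth): 420x560x3 uint8, red, green, blue; 420x560 float32, m along the optical axis (not along the pixel's ray), 0 where there is no reading.
- robot.camera_info(name): a dict with "vfov" (degrees; the focal length in pixels is half the picture's height over the tangent of half this angle, whatever the lens; pixels are square), "cx", "cy" (the principal point, pixels), "view" (4x4, takes a point from world to camera coordinates); the wrist camera has in their place "T_tool_cam" (4x4, takes a point from camera to tool coordinates, whose origin is the TCP and whose axes are the flange's). Camera axes: x right, y down, z forward; pixel columns grow to the right and rows downward; lengths in m; the calibration is good to about 2 mm. The wrist camera is an equidistant fisheye: a pixel r from the principal point sees the ray r / f radians off the axis. A picture is of the moment at which its call begins: read the wrist's pose just before it. camera_info takes no time and is no camera call.
A pose or a line that the arm cannot do raises robot.Unreachable and nothing moves.
- robot.job_done(): hands the job in, once; it reports no verdict.
Readings, each from a call of its own:
- robot.read_t(): time.
- robot.read_qpos(): joint angles.
- robot.read_qvel(): joint speeds.
- robot.read_effort(): joint torques, N m.
- robot.read_position(): TCP position.
- robot.read_tcp_rot(): TCP orientation.
- robot.read_force(): force on the tool from outside, world axes, zero at the start.
- robot.read_ft_torque(): the same for the moment, N m.
- robot.read_grip_width(): opening from 0.0 (shut) to 1.0 (fully open).
Only numpy, scipy, OpenCV 4.12 (cv2) and the standard library are available. Lean on these libraries where they do the work, as an engineer would, in place of code of your own. Each camera call takes 0.05 s, during which the arm holds its last target. There are 200 camera calls.

TASK

Build the shim stack centred and square on the steel levelling pad from the coloured plates that are on the table (two, three or four of them), thickest at the bottom: blue, green, yellow, red. After laying and letting go of each plate, press it firmly down in the middle with your fingertips (about 10 N) to feel that it lies flat before adding the next. Then slide the lifter's tines under the hot tray, without touching the tray with the gripper, lift it off its cooling block, set it centred and square on the stack, draw the lifter out and lay it back on the middle of its mat, lined up with the mat; leave everything else where it is.

Things in the scene. Friction and masses are not known exactly. Their poses are not given: they have to be found in the camera images.
- shim_blue: blue painted aluminium shim plate, 90 (local x) x 50 (local y) x 16 mm thick, about 190 g, starting flat on the table; origin at the centre of its underside, z up. May be absent.
- shim_green: green painted aluminium shim plate, 90 (local x) x 50 (local y) x 14 mm thick, about 170 g, starting flat on the table; origin at the centre of its underside, z up. May be absent.
- shim_yellow: yellow painted aluminium shim plate, 90 (local x) x 50 (local y) x 12 mm thick, about 145 g, starting flat on the table; origin at the centre of its underside, z up. May be absent.
- shim_red: red painted aluminium shim plate, 90 (local x) x 50 (local y) x 10 mm thick, about 120 g, starting flat on the table; origin at the centre of its underside, z up. May be absent.
- pad: fixed bright steel levelling pad on the table, 80 (local x) x 44 (local y) x 20 mm high; origin at the centre of its underside on the table. The shim stack is built on its top, plates' long sides along its local x.
- rest: fixed brass-coloured cooling block, 90 (local x) x 50 (local y) x 40 mm high, that the tray lies on at the start; origin at the centre of its underside.
- tray: just-welded, still hot shallow aluminium tray, 110 (local x) x 130 (local y) x 20 mm, walls and floor 3 mm, about 200 g; origin at the centre of its underside. It lies loose on the cooling block, about squarely, and overhangs it by 40 mm on each long side (local y) and 10 mm at the ends.
- lifter: two-tined lifter, 250 g, flat on its mat; origin on its underside below the grip, x along the tines, z up. Red upright grip block 50 (x) x 26 (y) x 80 mm tall at the origin; steel crossbar x = 15 to 35 mm, 106 mm wide; two tines on to x = 145 mm, each 14 mm wide, 6 mm thick (underside z = 0), centred at y = +46 and -46 mm: the 78 mm gap straddles block or stack.
- lifter_mid (a point): the middle of the lifter: on its underside, 60 mm from its origin along local x.
- mat: the lifter's mat: flat black rubber mat with an orange edge, 240 (local x) x 170 (local y) mm, about 1.5 mm thick and soft (things lie on it at table height); origin at its centre.
- stop_a: bystander, to be left alone: dark steel table stop, 40 mm across, 35 mm tall; origin at its underside.
- stop_b: bystander, to be left alone: dark steel table stop like stop_a; origin at its underside.
- square: bystander, to be left alone: red L-shaped magnetic square, legs 120 and 112 mm, 20 mm thick; origin at its underside.
- brush: bystander, to be left alone: hand brush, lying; origin at its underside.
- tape: bystander, to be left alone: yellow tape measure, 70 x 35 x 60 mm tall; origin at its underside.
Mind the look-alikes: they are no part of the job. Leave any turquoise look-alike of the lifter alone. What is shaped like the shim_blue but purple is not meant.

How it is judged (in metres and radians):
On the way, in this order (a step that is already met when the one before it is completed fails the run):
1. the blue plate lies flat and square in place, let go (horizontal distance between shim_blue and pad below 0.01 m and angle between the x axis of shim_blue and the x axis of pad, either way round below 0.12 rad and angle between shim_blue's own z axis and vertical below 0.04 rad and contact force between shim_blue and pad above 0.3 N and contact force between the fingers and shim_blue below 0.1 N and linear speed of shim_blue below 0.02 m/s), for 0.2 s.
2. the blue plate is pressed down from above with the fingertips (at least about 5 N) before another plate or the tray lies over it (horizontal distance between shim_blue and pad below 0.01 m and angle between the x axis of shim_blue and the x axis of pad, either way round below 0.12 rad and angle between shim_blue's own z axis and vertical below 0.04 rad and contact force between shim_blue and pad above 7 N and contact force between the fingers and shim_blue above 4 N and horizontal distance between each of shim_green, shim_yellow, shim_red and shim_blue above 0.06 m and horizontal distance between tray and shim_blue above 0.12 m), for 0.1 s.
3. the green plate lies flat and square in place, let go (horizontal distance between shim_green and pad below 0.01 m and angle between the x axis of shim_green and the x axis of pad, either way round below 0.12 rad and angle between shim_green's own z axis and vertical below 0.04 rad and (contact force between shim_green and pad above 0.3 N or contact force between shim_green and shim_blue above 0.3 N) and contact force between the fingers and shim_green below 0.1 N and linear speed of shim_green below 0.02 m/s), for 0.2 s.
4. the green plate is pressed down from above with the fingertips (at least about 5 N) before another plate or the tray lies over it (horizontal distance between shim_green and pad below 0.01 m and angle between the x axis of shim_green and the x axis of pad, either way round below 0.12 rad and angle between shim_green's own z axis and vertical below 0.04 rad and (contact force between shim_green and pad above 7 N or contact force between shim_green and shim_blue above 7 N) and contact force between the fingers and shim_green above 4 N and horizontal distance between each of shim_yellow, shim_red and shim_green above 0.06 m and horizontal distance between tray and shim_green above 0.12 m), for 0.1 s.
5. the yellow plate lies flat and square in place, let go (horizontal distance between shim_yellow and pad below 0.01 m and angle between the x axis of shim_yellow and the x axis of pad, either way round below 0.12 rad and angle between shim_yellow's own z axis and vertical below 0.04 rad and (contact force between shim_yellow and pad above 0.3 N or contact force between shim_yellow and shim_blue above 0.3 N or contact force between shim_yellow and shim_green above 0.3 N) and contact force between the fingers and shim_yellow below 0.1 N and linear speed of shim_yellow below 0.02 m/s), for 0.2 s.
6. the yellow plate is pressed down from above with the fingertips (at least about 5 N) before another plate or the tray lies over it (horizontal distance between shim_yellow and pad below 0.01 m and angle between the x axis of shim_yellow and the x axis of pad, either way round below 0.12 rad and angle between shim_yellow's own z axis and vertical below 0.04 rad and (contact force between shim_yellow and pad above 7 N or contact force between shim_yellow and shim_blue above 7 N or contact force between shim_yellow and shim_green above 7 N) and contact force between the fingers and shim_yellow above 4 N and horizontal distance between shim_red and shim_yellow above 0.06 m and horizontal distance between tray and shim_yellow above 0.12 m), for 0.1 s.
7. the red plate lies flat and square in place, let go (horizontal distance between shim_red and pad below 0.01 m and angle between the x axis of shim_red and the x axis of pad, either way round below 0.12 rad and angle between shim_red's own z axis and vertical below 0.04 rad and (contact force between shim_red and pad above 0.3 N or contact force between shim_red and shim_blue above 0.3 N or contact force between shim_red and shim_green above 0.3 N or contact force between shim_red and shim_yellow above 0.3 N) and contact force between the fingers and shim_red below 0.1 N and linear speed of shim_red below 0.02 m/s), for 0.2 s.
8. the red plate is pressed down from above with the fingertips (at least about 5 N) before another plate or the tray lies over it (horizontal distance between shim_red and pad below 0.01 m and angle between the x axis of shim_red and the x axis of pad, either way round below 0.12 rad and angle between shim_red's own z axis and vertical below 0.04 rad and (contact force between shim_red and pad above 7 N or contact force between shim_red and shim_blue above 7 N or contact force between shim_red and shim_green above 7 N or contact force between shim_red and shim_yellow above 7 N) and contact force between the fingers and shim_red above 4 N and horizontal distance between tray and shim_red above 0.12 m), for 0.1 s.
9. the tray is carried on the lifter, clear of its rest (contact force between lifter and tray above 0.8 N and contact force between rest and tray below 0.05 N and height (world z) of tray above 0.055 m and angle between tray's own z axis and vertical below 0.2 rad), for 0.3 s.
At the end, for the whole second after the job is handed in: Plates present: stacked on the pad, within 10 mm of its centre, 0.12 rad square, 0.04 rad flat. Tray: on the stack, within 15 mm of centre, 0.15 rad square, 0.04 rad level, clear of the lifter. Lifter: flat on its mat, its middle within 35 mm of the mat's centre, 0.35 rad along it (horizontal distance between each of shim_blue, shim_green, shim_yellow, shim_red and pad below 0.01 m and angle between the x axis of each of shim_blue, shim_green, shim_yellow, shim_red and the x axis of pad, either way round below 0.12 rad and angle between each of shim_blue, shim_green, shim_yellow, shim_red, tray's own z axis and vertical below 0.04 rad and contact force between shim_blue and pad above 0.3 N and (contact force between shim_green and pad above 0.3 N or contact force between shim_green and shim_blue above 0.3 N) and (contact force between shim_yellow and pad above 0.3 N or contact force between shim_yellow and shim_blue above 0.3 N or contact force between shim_yellow and shim_green above 0.3 N) and (contact force between shim_red and pad above 0.3 N or contact force between shim_red and shim_blue above 0.3 N or contact force between shim_red and shim_green above 0.3 N or contact force between shim_red and shim_yellow above 0.3 N) and horizontal distance between tray and pad below 0.015 m and angle between the x axis of tray and the x axis of pad, either way round below 0.15 rad and (contact force between tray and shim_blue above 0.5 N or contact force between tray and shim_green above 0.5 N or contact force between tray and shim_yellow above 0.5 N or contact force between tray and shim_red above 0.5 N) and contact force between tray and lifter below 0.05 N and linear speed of each of tray, lifter below 0.02 m/s and horizontal distance between lifter_mid and mat below 0.035 m and angle between the x axis of lifter and the x axis of mat, either way round below 0.35 rad and angle between lifter's own z axis and vertical below 0.08 rad and height (world z) of lifter below 0.012 m); the robot touches nothing.
It fails at once if the gripper or arm touches the hot tray (contact force between any of the fingers, the arm and tray above 0.5 N).
It fails at once if a bystander is moved by more than 4 cm (distance of any of stop_a, stop_b, square, brush, tape from where it was at the start of the episode above 0.04 m).
Of shim_blue, shim_green, shim_yellow, shim_red only 2 to 4 are there at a start; the rules pass over those that are not, and their reading is None.
At some moment in a run one of lifter may be knocked a few centimetres aside while the robot is not near it.
It also fails if it takes over 210 s, if anything falls off the work surface, if the arm or the gripper's body presses on something with over 40 N, if the wrist force passes 120 N, or if a joint passes its speed limit or range.

## Working session

There is one attempt and no reset: what is moved stays moved. The work goes in short steps, each a Python script; the robot and the scene stay as the last script left them, time stands still between calls to the robot, and variables do not carry over. Pictures are saved under pics/ and viewed, about 12 in all and at most 16, crops included, and the job is handed in when it is done.

```bash
ls; mkdir -p pics; python3 - <<'E'
from rig import robot
import cv2,numpy as np
for n in("top","scene"):
    im,d=robot.grab_frame(n); cv2.imwrite(f"pics/{n}0.png",im[:,:,::-1]); np.savez(f"{n}0.npz",im=im,d=d)
    print(n,robot.camera_info(n))
print(robot.camera_info("wrist"),robot.read_t(),robot.read_position(),robot.read_tcp_rot(),robot.read_force())
E
```

```text
pics
top {'vfov': 47.57942589989298, 'cx': 276.043405107614, 'cy': 218.30402597049164, 'view': array([[ 2.70477924e-02, -9.99634134e-01,  1.22436477e-04,
        -8.94375060e-03],
       [-9.96626728e-01, -2.69759122e-02, -7.75078369e-02,
         4.83040465e-01],
       [ 7.74827822e-02,  1.97439241e-03, -9.96991735e-01,
         1.42404321e+00],
       [ 0.00000000e+00,  0.00000000e+00,  0.00000000e+00,
         1.00000000e+00]])}
scene {'vfov': 53.96231901693308, 'cx': 275.94693781072897, 'cy': 213.6847307725267, 'view': array([[-0.47120324,  0.88202151, -0.00235829,  0.2250802 ],
       [ 0.52608715,  0.278904  , -0.80339584, -0.19972385],
       [-0.70795467, -0.37980338, -0.59544065,  1.45574139],
       [ 0.        ,  0.        ,  0.        ,  1.        ]])}
{'vfov': 65.70646984690485, 'cx': 285.3492362565328, 'cy': 210.08317778030988, 'T_tool_cam': array([[ 3.87207897e-04, -9.55742002e-01, -2.94205838e-01,
         8.12942609e-02],
       [ 9.99999705e-01,  5.65323612e-04, -5.20369477e-04,
        -6.08727184e-04],
       [ 6.63660474e-04, -2.94205550e-01,  9.55741939e-01,
        -1.58222875e-01],
       [ 0.00000000e+00,  0.00000000e+00,  0.00000000e+00,
         1.00000000e+00]])} 0.1 [ 0.27244589 -0.61709527  0.22570665] [[-9.14835110e-01 -4.03826951e-01 -7.16984467e-04]
 [-4.03827569e-01  9.14834162e-01  1.32291457e-03]
 [ 1.21693327e-04  1.49978679e-03 -9.99998868e-01]] [-0.76423166 -0.18702114 -0.42660362]
```

View pics/top0.png

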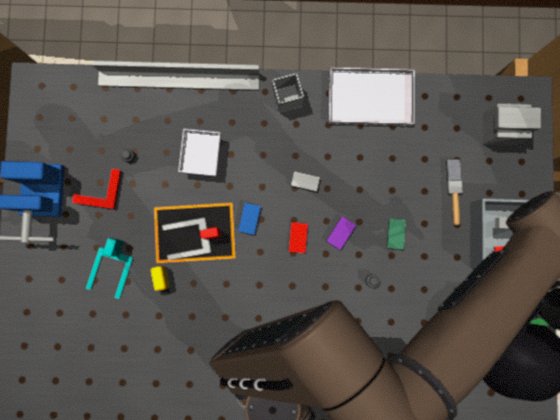

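View pics/scene0.png

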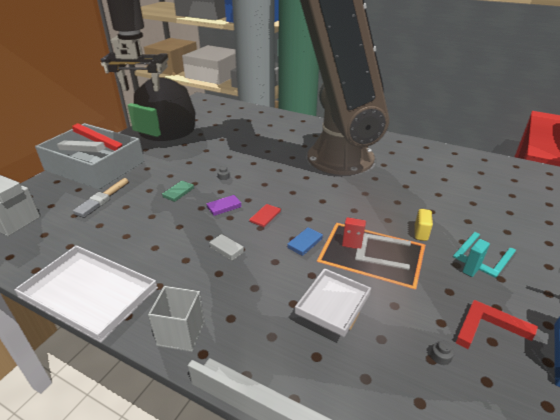

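The top view shows plates blue (250,219), red (298,237), green (397,234) and no yellow; purple (341,232) is the decoy. The pad is at (305,182), the tray at (200,152), and the lifter on its mat at (195,233) with its tines pointing left (+y). The yellow thing at (158,278) is the tape measure. The scene view agrees.

```bash
cat > h.py <<'E'
import numpy as np, cv2
def rays(info,uv,T=None):
    uv=np.atleast_2d(uv).astype(float); f=210/np.tan(np.radians(info["vfov"]/2))
    x=(uv-[info["cx"],info["cy"]])/f
    if T is None:
        d=np.c_[x,np.ones(len(x))]; M=np.linalg.inv(info["view"])
    else:
        r=np.linalg.norm(x,axis=1)+1e-12
        d=np.c_[x*(np.sin(r)/r)[:,None],np.cos(r)]; M=T@info["T_tool_cam"]
    return M[:3,3], d@M[:3,:3].T, d
def plane(info,uv,z,T=None):
    o,d,_=rays(info,uv,T); return o+d*((z-o[2])/d[:,2])[:,None]
def cloud(info,depth,T=None):
    v,u=np.indices(depth.shape); o,d,dc=rays(info,np.c_[u.ravel(),v.ravel()],T)
    return (o+d*(depth.ravel()/dc[:,2])[:,None]).reshape(*depth.shape,3)
COL=dict(blue=(100,118,120,50),purple=(128,150,70,50),green=(65,88,70,40),red=(-8,8,150,80),teal=(84,96,150,80),orange=(9,20,150,120),yellow=(24,34,150,100))
def mask(im,c):
    h=cv2.cvtColor(im,cv2.COLOR_RGB2HSV).astype(int); lo,hi,s,v=COL[c]
    hh=np.where(h[...,0]>hi+90,h[...,0]-180,h[...,0])
    return ((hh>=lo)&(hh<=hi)&(h[...,1]>=s)&(h[...,2]>=v)).astype(np.uint8)
def blobs(m,amin=60):
    cs,_=cv2.findContours(m,cv2.RETR_EXTERNAL,cv2.CHAIN_APPROX_NONE)
    return sorted([c[:,0] for c in cs if cv2.contourArea(c)>=amin],key=lambda c:-cv2.contourArea(c))
def rect(xy):
    "min-area rect of ground points: centre, (long,short), angle of the long side deg in [-90,90)"
    (c,(w,h),a)=cv2.minAreaRect((np.asarray(xy)[:,:2]*1000).astype(np.float32))
    if w<h: w,h,a=h,w,a+90
    return np.array(c)/1000,(round(w,1),round(h,1)),(a+90)%180-90
E
python3 - <<'E'
from h import *
from rig import robot
z=np.load("top0.npz"); im,d=z["im"],z["d"]; I=robot.camera_info("top")
P=cloud(I,d); print("table z",np.median(P[300:320,150:200,2]))
for c,h in dict(blue=.016,green=.014,red=.010,purple=.016,orange=0,yellow=.06,teal=.08).items():
    for b in blobs(mask(im,c),40)[:4]:
        r=rect(plane(I,b,h)); print(c,b.mean(0).round(),*r, "z",np.median(P[b[:,1],b[:,0],2]).round(3))
g=((im.min(2)>120)&(P[...,2]>.005)).astype(np.uint8)
for b in blobs(g,60):
    m=np.zeros_like(g); cv2.drawContours(m,[b],0,1,-1); zz=np.percentile(P[...,2][m>0],[10,50,90])
    print("bright",b.mean(0).round(),*rect(plane(I,b,zz[1])),zz.round(3))
E
```

```text
table z 0.0010710347295828093
blue [ 30. 188.] [0.55446326 0.75515179] (195.2, 167.5) -89.61697596311569 z 0.036
blue [249. 219.] [0.48099332 0.08579165] (90.9, 52.5) -11.644523620605469 z 0.015
green [111. 267.] [0.32282892 0.49846008] (168.1, 111.6) -15.406753540039062 z 0.004
green [396. 234.] [ 0.44693658 -0.36071533] (91.3, 52.2) -3.0574722290039062 z 0.012
green [540. 322.] [ 0.19507492 -0.79065479] (54.1, 19.8) 80.30320739746094 z 0.133
red [101. 193.] [0.56802905 0.5583241 ] (129.9, 123.1) 82.94768524169922 z 0.019
red [298. 237.] [ 0.42860254 -0.06392059] (94.6, 51.7) -3.3376922607421875 z 0.008
red [209. 233.] [0.43439188 0.20809836] (58.3, 32.3) -77.11783695220947 z 0.068
purple [341. 233.] [ 0.44461255 -0.19296951] (92.9, 55.1) -32.26382827758789 z 0.004
orange [194. 233.] [0.43451733 0.25385899] (242.5, 171.6) -84.88454914093018 z 0.002
yellow [158. 278.] [0.29632019 0.34420703] (69.0, 35.8) 12.930136680603027 z 0.055
teal [110. 267.] [0.32533432 0.47509   ] (157.1, 103.6) -15.970108032226562 z 0.006
bright [379.  99.] [ 0.87541071 -0.28311044] (265.3, 171.6) -89.8668757
[... 486 characters left out ...]
5603926 [0.058 0.062 0.066]
bright [454. 176.] [ 0.62721198 -0.53570465] (98.5, 39.8) 1.5507985353469849 [0.015 0.019 0.023]
bright [305. 181.] [ 0.59978003 -0.08025993] (80.5, 43.3) 78.75576782226562 [0.018 0.022 0.025]
bright [ 26. 234.] [0.40073795 0.71558643] (115.4, 104.8) 47.5793342590332 [0.094 0.099 0.105]
bright [192. 251.] [0.37775482 0.2673158 ] (130.8, 42.4) -69.99291610717773 [0.004 0.007 0.012]
bright [186. 224.] [0.45119199 0.28339465] (129.5, 33.2) -78.67265796661377 [0.005 0.007 0.012]
bright [514. 134.] [ 0.73865924 -0.67825208] (98.5, 14.7) -88.44856441020966 [0.097 0.101 0.104]
bright [401.  86.] [ 0.90735858 -0.37712442] (89.7, 55.7) 5.535887718200684 [0.005 0.007 0.01 ]
```

```bash
cat >> h.py <<'E'
from rig import robot
def R(phi,tilt=0):
    "tool down, jaw axis y at phi deg"
    p=np.radians(phi); y=np.array([np.cos(p),np.sin(p),0]); z=np.array([0,0,-1.]); return np.c_[np.cross(y,z),y,z]
def best(p,phi):
    "phi or phi+180, whichever needs the least joint travel"
    q0=np.array(robot.read_qpos()); o=[]
    for a in(phi,phi+180):
        q=robot.ik(p,R(a))
        if q is not None: o.append((np.abs(np.array(q)-q0).max(),a))
    return min(o)[1]
def tcpT():
    T=np.eye(4); T[:3,3]=robot.read_position(); T[:3,:3]=robot.read_tcp_rot(); return T
def look(xy,phi=None,z=.22,save=None):
    "camera straight above xy; returns image, cloud, info, T"
    if phi is None:
        o=[]; q0=np.array(robot.read_qpos())
        for a in range(0,360,30):
            q=robot.ik([*(np.array(xy)-.081*R(a)[:2,0]),z],R(a))
            if q is not None: o.append((np.abs(np.array(q)-q0).max(),a))
        phi=min(o)[1]
    robot.goto(np.array([*(np.array(xy)-.081*R(phi)[:2,0]),z]),R(phi)); robot.dwell(.3)
    T=tcpT(); im,d=robot.grab_frame("wrist"); I=robot.camera_info("wrist")
    if save: cv2.imwrite(f"pics/{save}.png",im[:,:,::-1])
    return im,cloud(I,d,T),I,T
def pick_blob(bs,I,h,T,xy):
    rs=[rect(plane(I,b,h,T)) for b in bs]
    return min(rs,key=lambda r:np.linalg.norm(r[0]-xy)) if rs else None
E
python3 - <<'E'
from h import *
t=robot.read_t()
xy=np.array([.5998,-.0803]); im,P,I,T=look(xy,save="w_pad"); np.savez("wpad.npz",im=im,P=P,T=T)
print("t",robot.read_t()-t,robot.read_position())
m=((P[...,2]>.012)&(P[...,2]<.03)).astype(np.uint8)
for b in blobs(m,500): print("h",b.mean(0).round(),*rect(plane(I,b,.02,T)))
m=(im.min(2)>120).astype(np.uint8)
for b in blobs(m,500): print("br",b.mean(0).round(),*rect(plane(I,b,.02,T)))
for c,h in(("red",.01),("blue",.016)):
  for b in blobs(mask(im,c),500): print(c,b.mean(0).round(),*rect(plane(I,b,h,T)))
print("z",np.median(P[...,2]), [np.median(P[...,2][m>0])])
E
```

```text
t 2.8333 [ 0.66993171 -0.04009182  0.22000258]
h [285. 110.] [ 0.59774481 -0.08266357] (80.7, 44.2) 78.44483184814453
h [452. 105.] [0.48155209 0.08106238] (89.8, 50.6) -11.346694946289062
h [ 68. 197.] [ 0.86892834 -0.28231473] (267.7, 179.5) -89.55766913294792
br [ 57. 202.] [ 0.86780255 -0.28287955] (271.0, 166.2) -89.87957572937012
br [285. 111.] [ 0.59778357 -0.08252321] (80.5, 44.7) 78.68683624267578
br [134. 405.] [ 1.17694055 -0.09174281] (286.8, 36.7) -60.03813934326172
br [537. 164.] [0.45218808 0.25581538] (103.1, 42.2) -78.16975021362305
red [367.  12.] [ 0.43960098 -0.06659123] (62.2, 49.5) -3.93511962890625
red [541. 131.] [0.41187836 0.22120442] (99.6, 42.2) -61.40271759033203
blue [452. 105.] [0.48041635 0.08168321] (91.9, 53.4) -11.477180480957031
z 0.0013537330421495852 [np.float64(0.004005836146857261)]
```

View pics/w_pad.png

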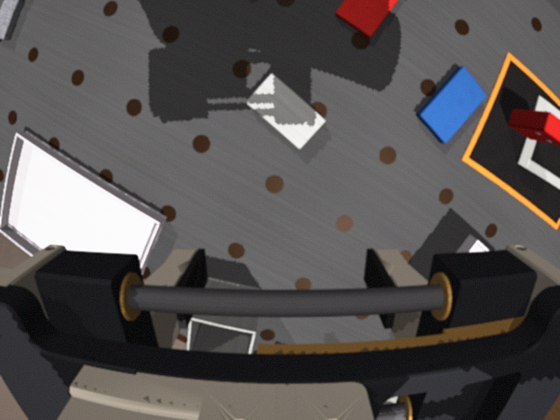

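The wrist picture shows the pad at (285,110) and blue at (452,105). Their measured sizes match the spec within 1 mm. Next I place and press blue.

```bash
cat >> h.py <<'E'
PAD=np.array([.5977,-.0826]); PADA=78.6
def see_plate(c,h,xy,save=None):
    im,P,I,T=look(xy,save=save)
    m=mask(im,c); r=pick_blob(blobs(m,500),I,h,T,xy)
    mh=((P[...,2]>h*.5)&(P[...,2]<h+.012)&(cv2.dilate(m,np.ones((3,3)))>0)).astype(np.uint8)
    r2=pick_blob(blobs(mh,500),I,h,T,xy); print(c,"colour",r,"height",r2); return r2
def press(xy,ztop,phi,F=11):
    robot.move_gripper(0.); robot.goto([*xy,ztop+.03],R(best([*xy,ztop+.03],phi))); robot.dwell(.3)
    f0=robot.read_force()[2]; z=ztop+.004; robot.servo_line([*xy,z],speed=.05); f=0
    while f<F and z>ztop-.006:
        z-=.0005 if f<2 else .00025; robot.servo_line([*xy,z],speed=.02); f=robot.read_force()[2]-f0
    robot.dwell(.4); print("press f",f,robot.read_force()[2]-f0,"z cmd",z,"z",robot.read_position()[2])
    robot.servo_line([*xy,ztop+.05],speed=.08)
def lay(c,h,xy,base,tip=.004,open_=.78):
    robot.move_gripper(open_); r=see_plate(c,h,xy)
    assert r is not None and abs(r[1][0]-90)<4 and abs(r[1][1]-50)<4 and np.linalg.norm(r[0]-xy)<.012,r
    a=best([*r[0],.08],r[2]+90); robot.goto([*r[0],.08],R(a)); robot.servo_line([*r[0],tip],speed=.06)
    robot.move_gripper(0.); print("grip mm",88*robot.read_grip_width()); robot.dwell(.2)
    robot.servo_line([*r[0],.13],speed=.12); print("lifted mm",88*robot.read_grip_width())
    a=best([*PAD,.13],PADA+90); robot.goto([*PAD,.13],R(a)); f0=robot.read_force()[2]
    robot.servo_line([*PAD,base+tip+.006],speed=.08); robot.servo_line([*PAD,base+tip+.0005],speed=.02); robot.dwell(.2)
    print("df",robot.read_force()[2]-f0); robot.move_gripper(open_); robot.dwell(.4)
    robot.servo_line([*PAD,base+h+.06],speed=.1)
    press(PAD,base+h,PADA+90); print("t",robot.read_t())
E
python3 - <<'E'
from h import *
lay("blue",.016,np.array([.4815,.0815]),.020)
im,P,I,T=look(PAD,save="w_blue")
for z0 in(.036,):
    r=pick_blob(blobs(mask(im,"blue"),500),I,.036,T,PAD); print(r)
    m=((P[...,2]>.028)&(P[...,2]<.045)).astype(np.uint8); print(pick_blob(blobs(m,500),I,.036,T,PAD))
E
```

```text
blue colour (array([0.47910626, 0.08423234]), (89.8, 50.3), -11.641578674316406) height (array([0.47908505, 0.0843933 ]), (90.7, 50.3), -11.519569396972656)
grip mm 49.95177701010345
lifted mm 49.846760639961765
df -0.7147856631550238
press f 14.019626734853619 13.884013159740597 z cmd 0.035 z 0.03628951606414294
t 20.8833
(array([ 0.59635864, -0.08306617]), (89.5, 50.4), 78.67240142822266)
(array([ 0.59657129, -0.08339954]), (89.7, 50.5), 78.40882873535156)
```

View pics/w_blue.png

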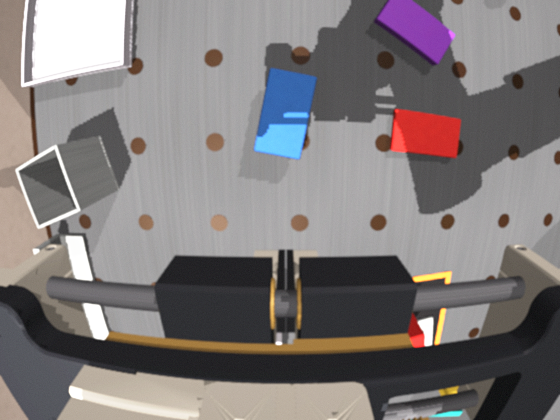

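The blue plate (285,112) lies square on the pad, about 1 mm off centre, and was pressed at 14 N. Green and red are next.

```bash
python3 - <<'E'
from h import *
lay("green",.014,np.array([.4455,-.3620]),.036)
lay("red",.010,np.array([.4275,-.0655]),.050,tip=.003)
im,P,I,T=look(PAD,save="w_stack")
print(pick_blob(blobs(mask(im,"red"),500),I,.060,T,PAD))
m=((P[...,2]>.052)&(P[...,2]<.068)).astype(np.uint8); print(pick_blob(blobs(m,500),I,.060,T,PAD))
E
```

```text
green colour (array([ 0.44437048, -0.36340189]), (90.1, 49.8), -3.2447738647460938) height (array([ 0.44466296, -0.36340356]), (90.3, 50.1), -3.0004653930664062)
grip mm 49.89369952098605
lifted mm 49.9105663833475
df 0.003923139796188746
press f 12.195579770913142 12.641616079678572 z cmd 0.04899999999999999 z 0.0502910947082387
t 40.7083
red colour (array([ 0.42533133, -0.06573467]), (91.5, 50.0), -3.5785140991210938) height (array([ 0.42559274, -0.0656309 ]), (90.2, 50.1), -3.21002197265625)
grip mm 49.68426273293828
lifted mm 49.75386974495322
df 0.15531397157072702
press f 12.323350795766766 10.998670672849508 z cmd 0.059 z 0.060298321359310084
t 59.1917
(array([ 0.59609027, -0.0828535 ]), (89.6, 50.6), 78.64566802978516)
(array([ 0.5966322 , -0.08298947]), (89.5, 50.4), 78.35799407958984)
```

View pics/w_stack.png

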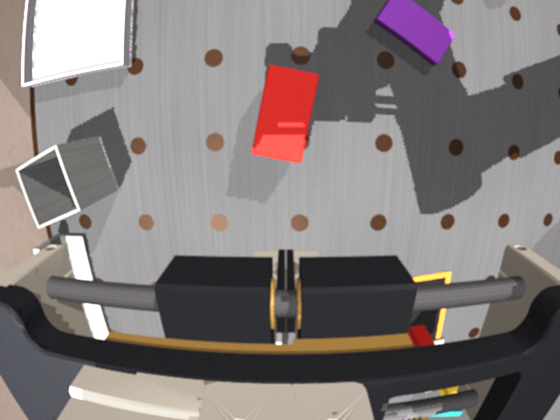

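The stack is complete; its red top at (287,113) is about 1 mm off centre. Next I measure the tray and the lifter.

```bash
cat >> h.py <<'E'
def see_tray(xy,save=None,z=.28):
    im,P,I,T=look(xy,z=z,save=save); zz=P[...,2]
    m=((zz>.035)&(zz<.10)&(np.linalg.norm(P[...,:2]-xy,axis=2)<.12)).astype(np.uint8)
    r=pick_blob(blobs(m,2000),I,.060,T,xy); print("tray",r,"rim z",np.percentile(zz[m>0],[10,50,95]).round(4)); return r
def see_lifter(xy,save=None,z=.28):
    im,P,I,T=look(xy,z=z,save=save); zz=P[...,2]; near=np.linalg.norm(P[...,:2]-xy,axis=2)<.16
    # grip top
    m=((zz>.07)&(zz<.09)&near&(mask(im,"red")>0)).astype(np.uint8); g=pick_blob(blobs(m,200),I,.08,T,xy); print("grip",g)
    # steel: bright, low
    m=((im.min(2)>110)&(np.ptp(im.astype(int),axis=2)<40)&near&(zz<.025)&(zz>-.01)).astype(np.uint8)
    m=cv2.morphologyEx(m,cv2.MORPH_OPEN,np.ones((3,3))); pts=[plane(I,b,.006,T)[:,:2] for b in blobs(m,150)]
    for p in pts: print("steel",*rect(p))
    return g,im,P,I,T,m
E
python3 - <<'E'
from h import *
robot.move_gripper(.8)
see_tray(np.array([.674,.239]),"w_tray")
g,im,P,I,T,m=see_lifter(np.array([.43,.25]),"w_lift"); np.savez("wl.npz",im=im,P=P,T=T)
o=pick_blob(blobs(cv2.dilate(mask(im,"orange"),np.ones((3,3))),300),I,0.0015,T,[.434,.254]); print("mat",o)
print(robot.read_t())
E
```

```text
tray (array([0.6701955 , 0.23678116]), (131.0, 110.9), -3.9471664428710938) rim z [0.0421 0.0433 0.06  ]
grip (array([0.39591394, 0.238269  ]), (48.6, 26.6), -84.24469375610352)
steel [0.43293881 0.25286345] (316.5, 307.4) -56.574256896972656
mat (array([0.42898285, 0.24710355]), (237.1, 167.2), -84.86769008636475)
64.25
```

View pics/w_lift.png

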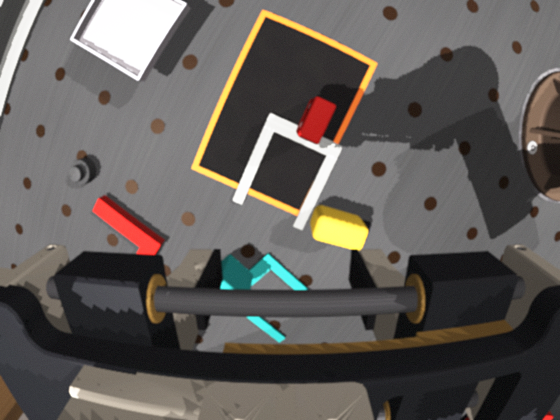

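View pics/w_tray.png

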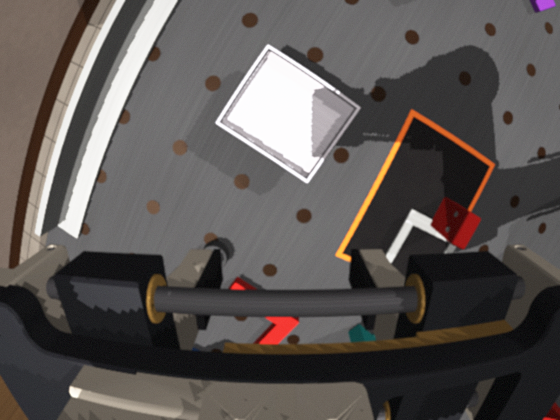

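The lifter has been knocked aside: its grip is at (317,120), no longer centred on the mat, and its tines point to (238,202) and (300,227). The tray is at (288,113). I check the tine direction and reach before gripping.

```bash
python3 - <<'E'
from h import *
z=np.load("wl.npz"); I=robot.camera_info("wrist"); T=z["T"]; im=z["im"]
t=plane(I,[[238,202],[300,227],[267,114],[341,149]],.006,T)[:,:2]; print(t)
for a,b in((2,0),(3,1)):
    d=t[b]-t[a]; print("dir",np.degrees(np.arctan2(d[1],d[0])),np.linalg.norm(d))
a=np.radians(95.8); O=np.array([.3959,.2383]); u=np.array([np.cos(a),np.sin(a)]); v=np.array([-u[1],u[0]])
print("tips local",(t-O)@np.c_[u,v])
# reach along the planned path
ta=86.05; pa=78.6
for nm,c,ang in(("tray",[.6702,.2368],ta),("pad",[*PAD],pa)):
    u=np.array([np.cos(np.radians(ang)),np.sin(np.radians(ang))])
    for s in(.097,.25):
        p=np.array(c)-s*u
        print(nm,s,p,[None if (q:=robot.ik([*p,zz],R(k))) is None else np.round(q).tolist() for zz in(.09,.16) for k in(ang,ang+180)])
E
```

```text
[[0.42528082 0.38703958]
 [0.33201863 0.3757482 ]
 [0.44902928 0.26235531]
 [0.34058436 0.25294262]]
dir 100.78388794474199 0.1269257973384296
dir 93.98993757252087 0.12310394466408658
tips local [[ 0.14500902 -0.04426148]
 [ 0.14320018  0.04966434]
 [ 0.01856311 -0.05528824]
 [ 0.02015766  0.05355273]]
tray 0.097 [0.66351807 0.14003042] [[28.0, 27.0, -8.0, 0.0, -55.0, -122.0], [28.0, 27.0, -8.0, 0.0, -55.0, 58.0], [28.0, 23.0, -4.0, 0.0, -63.0, -122.0], [28.0, 23.0, -4.0, 0.0, -63.0, 58.0]]
tray 0.25 [ 0.65297852 -0.01260614] [[16.0, 25.0, -12.0, 0.0, -53.0, -110.0], [16.0, 25.0, -12.0, 0.0, -53.0, 70.0], [16.0, 21.0, -7.0, 0.0, -61.0, -110.0], [16.0, 21.0, -7.0, 0.0, -61.0, 70.0]]
pad 0.097 [ 0.57852724 -0.1776863 ] [[1.0, 21.0, -18.0, 0.0, -51.0, -103.0], [1.0, 21.0, -18.0, 0.0, -51.0, 77.0], [1.0, 17.0, -14.0, 0.0, -59.0, -103.0], [1.0, 17.0, -14.0, 0.0, -59.0, 77.0]]
pad 0.25 [ 0.54828566 -0.32766779] [[-13.0, 24.0, -14.0, 0.0, -53.0, -88.0], [-13.0, 24.0, -14.0, 0.0, -53.0, 92.0], [-13.0, 20.0, -9.0, 0.0, -61.0, -88.0], [-13.0, 20.0, -9.0, 0.0, -61.0, 92.0]]
```

```bash
cat >> h.py <<'E'
GZ=.046
def U(a): a=np.radians(a); return np.array([np.cos(a),np.sin(a)])
def LR(a,off): return R(a+off)     # lifter heading a -> tool orientation
E
python3 - <<'E'
from h import *
t=robot.read_t(); O=np.array([.3959,.2383]); A=95.8
robot.move_gripper(.85)
# choose the tool side so that it works everywhere: prefer the least travel
off=best([*O,.14],A)-A; print("off",off); open("off","w").write(str(off))
robot.goto([*O,.14],LR(A,off)); robot.servo_line([*O,GZ],speed=.08); robot.dwell(.1)
robot.move_gripper(0.); print("grip mm",88*robot.read_grip_width()); robot.dwell(.2)
f0=robot.read_force()[2]
robot.servo_line([*O,GZ+.10],speed=.08); robot.dwell(.2); print("df",robot.read_force()[2]-f0,88*robot.read_grip_width())
p=np.array([.6702,.2368])-.225*U(86.05); robot.goto([*p,GZ+.10],LR(86.05,off)); robot.dwell(.3)
T=tcpT(); im,d=robot.grab_frame("wrist"); I=robot.camera_info("wrist"); P=cloud(I,d,T)
cv2.imwrite("pics/w_entry.png",im[:,:,::-1]); np.savez("we.npz",im=im,P=P,T=T)
u=U(86.05); v=np.array([-u[1],u[0]]); L=(P[...,:2]-p)@np.c_[u,v]
for sgn in(1,-1):
    for lo in(.05,.08,.11):
        m=(L[...,0]>lo)&(L[...,0]<lo+.03)&(np.abs(L[...,1]-sgn*.046)<.015)&(P[...,2]>.07)&(P[...,2]<.14)
        print(sgn,lo,m.sum(),np.median(P[...,2][m])-.10 if m.any() else None,np.median(L[...,1][m]) if m.any() else None)
print(robot.read_t()-t,robot.read_position())
E
```

```text
off 180.0
grip mm 50.17238122002371
df -4.548253485668606 50.363056084764835
1 0.05 0 None None
1 0.08 0 None None
1 0.11 0 None None
-1 0.05 1007 0.007400410592212553 -0.045821533713545234
-1 0.08 886 0.00814704892132781 -0.04598934909418469
-1 0.11 757 0.008938185185417669 -0.046002870413906174
6.900000000000006 [0.65458255 0.01313697 0.14634215]
```

View pics/w_entry.png

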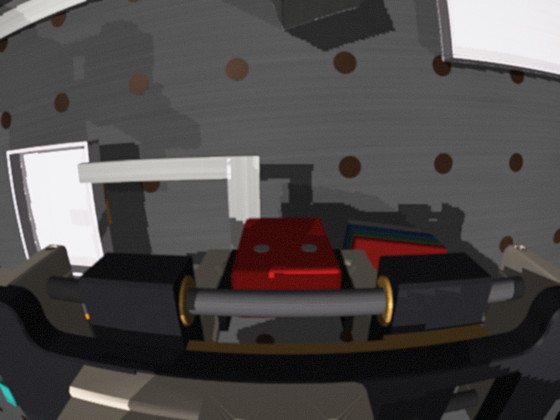

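The lifter is held level at (165,170) with its tine where predicted, and the tray is ahead at left (50,200). Next I slide it under and lift.

```bash
python3 - <<'E'
from h import *
off=float(open("off").read()); c=np.array([.6702,.2368]); A=86.05; t=robot.read_t()
fz=lambda: np.round(robot.read_force(),2)
p0=c-.225*U(A); robot.servo_line([*p0,GZ+.028],speed=.06); robot.dwell(.2); f0=robot.read_force(); 
for s in(.19,.16,.13,.097):
    robot.servo_line([*(c-s*U(A)),GZ+.028],speed=.05); df=np.array(robot.read_force())-f0; print(s,df.round(2))
    if np.linalg.norm(df)>4: print("contact!"); raise SystemExit
p=c-.097*U(A)
for z in(.031,.033,.035,.037,.040,.045):
    robot.servo_line([*p,GZ+z],speed=.02); print(z,(np.array(robot.read_force())-f0).round(2),np.round(np.array(robot.read_ft_torque()),2))
robot.servo_line([*p,GZ+.075],speed=.04); robot.dwell(.5); print((np.array(robot.read_force())-f0).round(2),88*robot.read_grip_width())
T=tcpT(); im,d=robot.grab_frame("wrist"); I=robot.camera_info("wrist"); P=cloud(I,d,T)
cv2.imwrite("pics/w_carry.png",im[:,:,::-1]); np.savez("wc.npz",im=im,P=P,T=T)
im,d=robot.grab_frame("scene"); cv2.imwrite("pics/s_carry.png",im[:,:,::-1])
print(robot.read_t()-t,robot.read_t())
E
```

```text
0.19 [ 0.17  0.13 -0.35]
0.16 [-0.79 -0.05 -0.53]
0.13 [-0.83  0.4  -0.86]
0.097 [-0.46  0.05 -0.17]
0.031 [ 0.16  0.57 -0.73] [-0.37  0.02  0.03]
0.033 [ 0.2  -0.38 -0.1 ] [-0.37  0.11  0.01]
0.035 [-0.83 -0.23 -1.34] [-0.31  0.2   0.01]
0.037 [-0.3  -0.91 -2.38] [-0.29  0.16 -0.01]
0.04 [-0.57 -0.32 -2.12] [-0.31  0.23  0.  ]
0.045 [-0.43 -0.31 -1.99] [-0.29  0.12 -0.03]
[-0.86 -0.8  -1.7 ] 50.548081147751766
7.958299999999994 79.1083
```

View pics/s_carry.png

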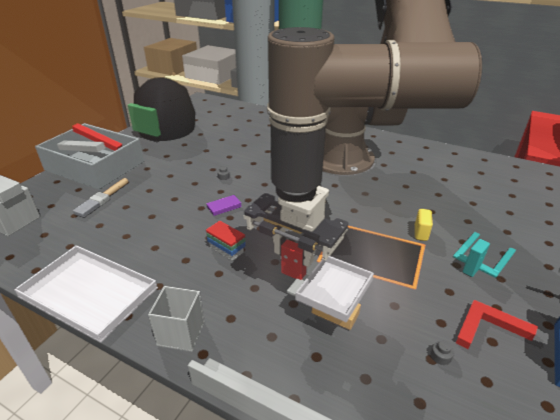

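View pics/w_carry.png

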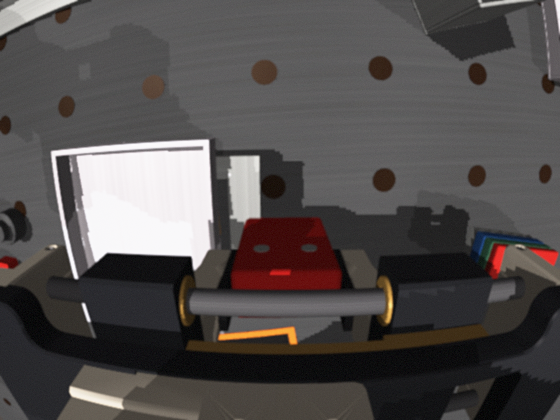

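The tray sits squarely on the tines, clear of the block: (335,288) in the scene view, and with rim corners (52,152) and (212,141) in the wrist view. I measure its pose relative to the lifter.

```bash
python3 - <<'E'
from h import *
z=np.load("wc.npz"); I=robot.camera_info("wrist"); T=z["T"]; P=z["P"]; im=z["im"]
p=T[:2,3]; u=U(86.05); v=np.array([-u[1],u[0]]); M=np.c_[u,v]
c=plane(I,[[52,152],[213,141]],.101,T)[:,:2]; print("corners in lifter frame",(c-p)@M)
L=(P[...,:2]-p)@M; Z=P[...,2]
m=(L[...,1]<-.03)&(L[...,1]>-.085)&(L[...,0]>.02)&(L[...,0]<.17)&(Z>.075)&(Z<.12)
for lo in np.arange(.045,.15,.015):
    k=m&(L[...,0]>lo)&(L[...,0]<lo+.015)&(L[...,1]<-.03)&(L[...,1]>-.055); print(lo.round(3),k.sum(),np.median(Z[k]).round(4) if k.any() else None)
k=m&(Z>.095); print("rim ext x",np.percentile(L[...,0][k],[1,99]),"y min",np.percentile(L[...,1][k],1),"z",np.percentile(Z[k],[50,95]))
e=rect(plane(I,blobs(k.astype(np.uint8),50)[0],.101,T)); print(e)
rr=k&(L[...,1]<np.percentile(L[...,1][k],30)); q=np.polyfit(L[...,0][k&(L[...,1]<-.055)],L[...,1][k&(L[...,1]<-.055)],1); print("edge slope deg",np.degrees(np.arctan(q[0])),q)
E
```

```text
corners in lifter frame [[ 0.1531066  -0.064316  ]
 [ 0.03881052 -0.06419701]]
0.045 664 0.0846
0.06 858 0.0849
0.075 808 0.0853
0.09 749 0.0857
0.105 692 0.086
0.12 645 0.0864
0.135 1094 0.088
rim ext x [0.04144509 0.15146839] y min -0.06540494582512132 z [0.10178504 0.10427922]
(array([0.71815649, 0.23374332]), (114.0, 36.7), 86.60169219970703)
edge slope deg 0.33573469645243764 [ 0.00585974 -0.06345988]
```

```bash
python3 - <<'E'
from h import *
off=float(open("off").read()); c=np.array([.5973,-.0827]); A=78.6; t=robot.read_t()
p=np.array(robot.read_position()); robot.servo_line([*p[:2],GZ+.11],speed=.06)
q=c-.0965*U(A); robot.servo_line([*q,GZ+.11],ori=LR(A,off),speed=.09); robot.dwell(.3)
robot.servo_line([*q,GZ+.062],speed=.05); robot.dwell(.2); f0=np.array(robot.read_force())
for z in(.058,.055,.053,.050,.046,.042):
    robot.servo_line([*q,GZ+z],speed=.02); print(z,(np.array(robot.read_force())-f0).round(2))
robot.dwell(.4); print(robot.read_position()-[*q,GZ+.042],(np.array(robot.read_force())-f0).round(2))
T=tcpT(); im,d=robot.grab_frame("wrist"); I=robot.camera_info("wrist"); P=cloud(I,d,T)
cv2.imwrite("pics/w_set.png",im[:,:,::-1])
u=U(A); L=(P[...,:2]-T[:2,3])@np.c_[u,[-u[1],u[0]]]; Z=P[...,2]
k=(L[...,1]<-.05)&(L[...,1]>-.085)&(L[...,0]>.02)&(L[...,0]<.17)&(Z>.074)&(Z<.10)
print("rim x",np.percentile(L[...,0][k],[1,99]),"y",np.percentile(L[...,1][k],1),"z",np.percentile(Z[k],[50,95]))
print(robot.read_t()-t,robot.read_t())
E
```

```text
0.058 [-0.02  0.02  0.31]
0.055 [-1.37 -1.32  0.91]
0.053 [-0.67  0.77  1.35]
0.05 [-0.83 -0.7   2.7 ]
0.046 [-0.71  0.31  2.74]
0.042 [-0.08 -0.46  2.27]
[5.22982740e-05 6.51663524e-06 7.52778815e-05] [-1.5   0.41  2.55]
rim x [0.04179461 0.15120205] y -0.06599420927081212 z [0.07980244 0.08104904]
8.491699999999994 87.6
```

View pics/w_set.png

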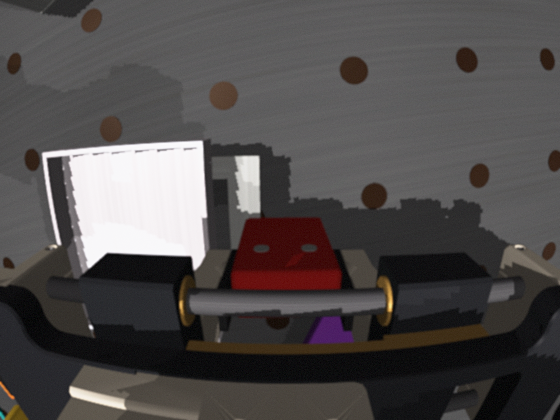

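The tray rests on the stack with its rim at z = 0.080 as expected, and the force shows the lifter unloaded. Next I withdraw it and return it to the mat.

```bash
python3 - <<'E'
from h import *
off=float(open("off").read()); A=78.6; t=robot.read_t()
p=np.array(robot.read_position()); f0=np.array(robot.read_force())
for s in(.04,.08,.12,.165):
    robot.servo_line([*(p[:2]-s*U(A)),p[2]],speed=.06); df=np.array(robot.read_force())-f0; print(s,df.round(2))
q=p[:2]-.165*U(A); robot.servo_line([*q,GZ+.18],speed=.1)
m=np.array([.4315,.250]); B=95.1; O=m-.06*U(B)
robot.goto([*O,GZ+.18],LR(B,off)); robot.servo_line([*O,GZ+.02],speed=.1); robot.dwell(.2); f0=robot.read_force()[2]
for z in(.006,.003,.001,0.,-.001):
    robot.servo_line([*O,GZ+z],speed=.02); f=robot.read_force()[2]-f0; print(z,round(f,2))
    if f>2: break
robot.move_gripper(.85); robot.dwell(.3); robot.servo_line([*O,.20],speed=.1)
see_lifter(m,"w_lift2"); robot.goto([.45,-.25,.3],R(best([.45,-.25,.3],90))); robot.dwell(.5)
im,d=robot.grab_frame("top"); cv2.imwrite("pics/top1.png",im[:,:,::-1]); np.savez("top1.npz",im=im,d=d)
im,d=robot.grab_frame("scene"); cv2.imwrite("pics/s1.png",im[:,:,::-1]); print(robot.read_t())
E
```

```text
0.04 [0.04 0.07 0.47]
0.08 [0.09 0.11 0.66]
0.12 [0.17 0.9  0.1 ]
0.165 [0.64 0.2  0.16]
0.006 -0.4
0.003 0.06
0.001 -1.02
0.0 2.27
grip (array([0.43642542, 0.19166899]), (50.9, 26.3), -83.47054052352905)
steel [0.43010339 0.24885101] (315.1, 310.1) -60.168338775634766
103.8667
```

View pics/s1.png

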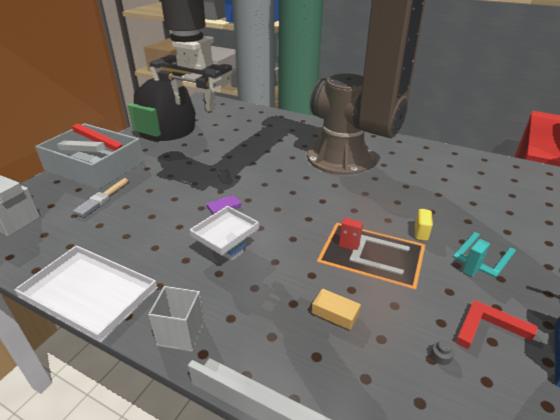

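View pics/w_lift2.png

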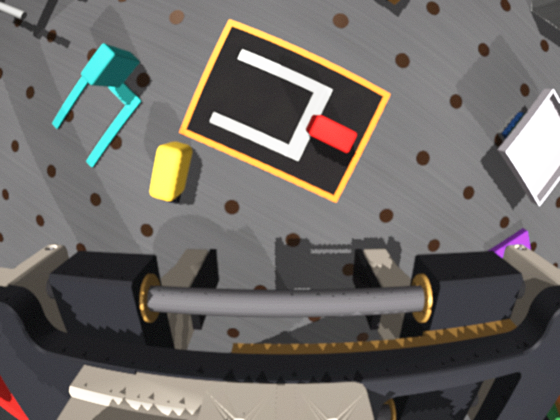

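The scene view shows the tray on the stack at (225,232). In the wrist view the lifter lies in the middle of its mat at (285,105). I make a last check of the tray pose from the wrist before handing in.

```bash
python3 - <<'E'
from h import *
im,P,I,T=look(np.array([.597,-.083]),z=.28); zz=P[...,2]
m=((zz>.052)&(zz<.11)&(np.linalg.norm(P[...,:2]-PAD,axis=2)<.12)).astype(np.uint8)
b=blobs(m,2000); print("tray",pick_blob(b,I,.08,T,PAD),"pad",PAD,PADA,np.percentile(zz[m>0],[10,50,98]))
k=(m>0)&(zz<.069); A=np.c_[P[k][:,:2],np.ones(k.sum())]; print("floor tilt rad",np.linalg.lstsq(A,P[k][:,2],rcond=None)[0][:2],k.sum())
print("move away"); robot.goto([.45,-.25,.3],R(best([.45,-.25,.3],90))); robot.dwell(.5)
z0,z1=np.load("top0.npz"),np.load("top1.npz"); It=robot.camera_info("top")
for c,xy,h in(("red",(.568,.558),.02),("yellow",(.296,.344),.06),("orange",(.434,.254),0)):
    print(c,*[pick_blob(blobs(mask(z["im"],c),60),It,h,None,xy)[0] if 0 else min([rect(plane(It,q,h)) for q in blobs(mask(z["im"],c),60)],key=lambda r:np.linalg.norm(r[0]-xy))[0] for z in(z0,z1)])
O=np.array([.4364,.1917]); print("lifter mid", O+.06*U(96.5))
robot.job_done(); print(robot.read_t())
E
```

```text
tray (array([ 0.59813428, -0.082262  ]), (131.1, 110.9), -11.590522766113281) pad [ 0.5977 -0.0826] 78.6 [0.06214275 0.06327955 0.08074649]
floor tilt rad [-0.00037398 -0.00079041] 9899
move away
red [0.56666974 0.55447498] [0.56670831 0.55376086]
yellow [0.29632019 0.34420703] [0.29595697 0.34246045]
orange [0.43451733 0.25385899] [0.43458459 0.25348422]
lifter mid [0.42960781 0.25131431]
the job is handed in; nothing more can be done
the job is handed in; nothing more can be done
```

The job is handed in, at about 108 s of the 210 s allowed. I got no verdict back. Blue, green and red were on the table, with no yellow. I laid them thickest first, pressed each at 11–14 N, then moved the tray onto the stack with the lifter and put the lifter back on its mat.

Last checks:
- **Stack:** the top plate measured about 1 mm from the pad centre and 0.3° off square. I checked this before the tray went on.
- **Tray:** it is within 1 mm of the pad centre, 0.2° off square and level within 0.001 rad, with its rim at z = 0.080 m. The lifter came out without noticeable drag.
- **Lifter:** it had been knocked off the mat's centre mid-run, so I measured it again before gripping. Its middle now lies about 2–6 mm from the mat's centre, about 1.4° off line.
- **Bystanders:** the red square and tape measure moved less than 2 mm between the first and last top views. I checked the two stops and the brush only by eye, and they look unmoved.

The top and wrist cameras disagreed by 2–8 mm, most on the mat centre. I used the wrist readings for the plates, pad, tray and lifter, and the average of the two for the mat. No check failed.

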